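# Open the cup steamer past its safety catch

### The job

Open the cup steamer so that the two cups in it can be unloaded: turn the black T-handle on its lid a quarter turn clockwise, ease the lid up until the safety catch stops it at the venting gap, and let it rest there a moment. Then reach in under the lid's front edge, feel along the sill for the catch hidden there, push it back without forcing it and lift the lid past it, and swing the lid wide open, almost upright, where it stays by itself. Leave the cups and everything else on the counter where they are.

Things in the scene. Friction and masses are not known exactly. Their poses are not given: they have to be found in the camera images.
- steamer: Brushed-steel cup steamer fixed on the counter, 240 deep (x) x 220 wide (y) x 186 mm high with its lid shut. Origin: centre of the underside; x from its front (black panel with a dial) to its back, y to its left, z up. The lower part ends at z = 100 mm: in front a flat sill, x = -125 to -68 mm, behind it the chamber with two cups. The lid is a hollow hood.
- t_handle_grip (a point): Centre of the black bar of the T-handle on the lid, the point to grip. The bar is 64 x 15 x 17 mm, 30 mm above the lid's top; at joint t_handle = 0 it lies along the steamer's y. With the lid shut the point is at steamer x = -40, y = 0, z = 216 mm.
- lid_edge (a point): Middle of the lid's lower front edge: steamer x = -110, y = 0, z = 102 mm with the lid shut; it moves with the lid. Inside, a flange 13 mm deep and 4 mm thick, its inner side 4 mm up, runs along this edge; the safety catch stops the lid by it at a gap of about 60 mm above the sill.
- sill_mid (a point): Point on the sill, z = 100 mm, half way along y, level with the catch's front: steamer x = -94.5 mm. The safety catch, hidden until the lid is up and with no pose given, is an upright steel tongue 16 mm wide (y), 4 mm thick, anywhere from 60 mm right (y = -60) to 45 mm left (y = +45) of here, its front face within 2 mm of this x. Its base plate: 46 mm wide, to 6 mm above the sill.
- catch_pin_line (a point): The catch's pin runs along y through here (steamer x = -110, z = 94 mm, give or take 3): the tongue leans back about it. A nose at its top, underside 62 mm above the sill, 6 mm thick, points 9 mm forward over the lid's flange. Held back, it lets the flange by; let go, it springs forward, so hold it while the lid rises the next 15 to 20 mm. Sideways it is rigid.
- lid (a joint): Angle of the lid in rad: 0 shut, about 0.25 stopped by the safety catch, 1.25 at its open stop. It turns about a line along the steamer's y at steamer x = 120, z = 127 mm. A spring balances most of its weight and the stiff hinge holds it wherever it is left; moving it takes 2 to 5 N at its front edge or at the T-handle. The catch is damaged if the lid pulls up on it with over 25 N.
- t_handle (a joint): Angle of the T-handle in rad: 0 locked, growing clockwise seen from above, 1.5 at its unlocked stop; below 1.2 its cam can still hold the lid. It stays where it is left and turns stiffly (0.1 N m).
- safety_catch (a joint): Angle of the hidden catch in rad: 0 sprung forward (holding), 0.25 at its hard stop, pushed right back (+x); the lid passes from 0.05 to 0.15. Pushed at 20 to 30 mm above the sill it gives way at 1 to 4 N and meets the stop after about 7 mm. Over 20 N on it, from any side, damages it.
- cup_in_a: Patterned espresso cup, 60 mm across and 52 mm high, in the steamer on the left. Origin: underside.
- cup_in_b: The same kind of cup, in the steamer on the right. Origin: underside.
- cup_waiting: The same kind of cup, on the counter to the right of the steamer. Origin: underside.
- tip_tin: Round white tin with a blue band, 69 mm across, 41 mm high, in front of the steamer on the left. Origin: underside.
- mug_used: Orange mug, 80 mm across, 94 mm high, near the front of the counter, left of the steamer. Origin: underside.

How it is judged (in metres and radians):
On the way, in this order (a step that is already met when the one before it is completed fails the run):
1. the T-handle is turned to unlocked, the lid still down (value of joint t_handle above 1.2 rad and value of joint lid below 0.06 rad), for 0.1 s.
2. the lid rests at the venting gap, with the safety catch still holding (value of joint lid between 0.21 and 0.29 rad and value of joint safety_catch below 0.04 rad), for 0.3 s.
3. the safety catch is pushed back while the lid is at the gap (value of joint lid between 0.18 and 0.35 rad and value of joint safety_catch above 0.05 rad), for 0.1 s.
At the end, for the whole second after the job is handed in: the lid stands open by itself at 0.95 rad (about 55 degrees) or more, at rest; the safety catch has sprung forward again; the cups, the tin and the mug are within 30 mm of where they were (value of joint lid above 0.95 rad and value of joint safety_catch below 0.06 rad and velocity of joint lid between -0.05 and 0.05 rad/s and distance of each of cup_in_a, cup_in_b, cup_waiting, tip_tin, mug_used from where it was at the start of the episode below 0.03 m); the robot touches nothing.
It fails at once if the lid is wrenched up against its safety catch with more than 25 N (contact force between lid_c0 and safety_catch_c0 above 25 N).
It fails at once if the safety catch is forced with more than 20 N (contact force between any of the fingers, the arm and safety_catch above 20 N).
It fails at once if a cup, the tin or the mug is knocked away by more than 30 mm or over (distance of any of cup_in_a, cup_in_b, cup_waiting, tip_tin, mug_used from where it was at the start of the episode above 0.03 m or angle between any of cup_in_a, cup_in_b, cup_waiting, tip_tin, mug_used's own z axis and vertical above 0.5 rad).
It also fails if it takes over 72 s, if anything falls off the work surface, if the arm or the gripper's body presses on something with over 40 N, if the wrist force passes 120 N, or if a joint passes its speed limit or range.

### The arm

A 7-joint arm with a two-finger parallel gripper is mounted at the origin on a cart in front of the work surface, level with it; the furniture and walls round the work are solid. World frame = base frame: x ahead of the robot, y to its left, z up, the work surface at z = 0. Lengths are in m, angles in degrees, forces in N, time in s.
With the tool pointing down it reaches from about 0.425 to 0.875 m from the base axis. Payload 4.7 kg.
Tool frame: the origin (TCP) lies between the finger pads; the fingertips stand 8 mm ahead of it and the grasp point (between the pads) lies 11 mm behind it (env.tip_extent is the distance from the TCP to the fingertips, in m); z points along the fingers, y is the line along which they close (so a half turn about z gives the same grasp; the last joint's range is limited). The gripper opens to 87 mm and grips with 3 to 60 N. Pads are 19 mm wide; open, the fingers measure 117 mm over their backs; the gripper's body (75 mm by 190 mm) begins 51 mm behind the grasp point.
Start: joints at [69.276, 18.392, -4.016, 83.108, 1.295, 78.541, -3.26], TCP at [0.239, -0.605, 0.231] pointing down, gripper open.
Joint ranges: [-163.93, 163.93], [-17.29, 119.83], [-79.2, 71.16], [3.27, 140.29], [-89.18, 269.18], [5.43, 117.66], [-154.24, 154.24]. Speed limits (degrees/s): [147.25, 147.25, 180, 180, 180, 180, 180].

### API

Orientations are given as [roll, pitch, yaw] about the fixed x, y, z axes, in that order (R = Rz(yaw) Ry(pitch) Rx(roll)).
In Python, from cell import sensors, vision, workorder, env gives the robot as it stands.
- The arm moves only by the tool drive_tool, never from a script. Its argument "moves" is a list of rows, each an object of numbers: "x", "y", "z": the shift along the tool's x, y, z in mm; "rx", "ry", "rz": the turn, a rotation vector about the tool's x, y, z in rad; "fingers": the closure, from -1 (fully open) to 1 (shut). In form: [{"x": .., "y": .., "z": .., "rx": .., "ry": .., "rz": .., "fingers": ..}, ...]. A call has 1 to 20 rows; each row is the pose to reach, as a shift and turn from the pose commanded when the call began, along the tool's axes at that moment; what a row does not reach only later rows make up. A row lasts 1/8 s, in which the tool goes at most 62.5 mm and 10.7 degrees, less where a joint would pass 70% of its speed; a pose out of reach is approached as far as the arm can. A call with a gripper value outside its range is refused whole. The fingers move at their own pace and stop on an object; "force" is the grip in N (left out, the last holds). Time passes only in rows, so rows that repeat a pose let the fingers close. It gives the time, the measured TCP pose, the force, the opening and the grip force at its end, in the units of the state.
- sensors.get_obs(): the state, without advancing time (a new reading comes with each control period).
- vision.read_camera(name): name is "scene" or "side" or "wrist"; returns a dict with "image" (480x640x3 uint8, red, green, blue), "fx", "fy", "cx", "cy" (pixels), "k1" (the pictures are not rectified: a ray, as slopes to the right and down, at radius r is drawn at 1 + k1 r^2 times it, then the intrinsics apply), "R" (3x3) and "t" (3): a world point X has camera coordinates R X + t. Camera axes: x right, y down, z forward; pixel columns grow to the right and rows downward; lengths in m; the calibration is good to about 2 mm. A picture is of the moment at which its call begins. There is no depth.
- workorder.sign_off(): hands the job in; it is judged then, once.
The state is a dict: "time_s": time; "qpos": joint angles; "joint_velocities": joint speeds; "effort": joint torques, N m; "tool_pos": TCP position; "tool_rot": TCP orientation; "force": force on the tool from outside, world axes, zero at the start; "wrist_torque": the same for the moment, N m; "grip_width": finger opening in m; "grasp_force": force on a finger pad.
Only numpy, scipy, OpenCV 4.12 (cv2) and the standard library are available. Lean on these libraries where they do the work, as an engineer would, in place of code of your own. Each camera call takes 0.05 s, during which the arm holds its last target. There are 200 camera calls.

## Working session

There is one attempt and no reset: what is moved stays moved. The work goes in short steps, Python scripts to look and compute and a tool call to move; the robot and the scene stay as the last step left them, time stands still between calls to the robot, and variables do not carry over. Pictures are saved under pics/ and viewed, at most 10 in all, crops included, and the job is handed in when it is done.

Besides the shell and the picture viewer there is one more tool, called after ">>>" in YAML: its name, and indented under it one key for each argument. drive_tool: Moves the arm, as the interface text tells. Its arguments: {"type":"object","properties":{"moves":{"type":"array"},"force":{"type":"number"}},"required":["moves"]}

```bash
ls; mkdir -p pics; python3 - <<'E'
from cell import sensors, vision, workorder, env
import cv2,numpy as np
o=sensors.get_obs();print({k:np.round(v,3).tolist() for k,v in o.items()}, env.tip_extent)
ims=[]
for n in ["scene","side","wrist"]:
    c=vision.read_camera(n);cv2.imwrite(f"pics/{n}0.png",c["image"][:,:,::-1])
    print(n,c["fx"],c["cx"],c["cy"],c["k1"],np.round(c["R"],3).tolist(),np.round(c["t"],3).tolist(), (-np.array(c["R"]).T@c["t"]).round(3))
E
```

```text
pics
{'time_s': 0.0, 'qpos': [69.273, 18.438, -4.016, 83.174, 1.296, 78.54, -3.262], 'joint_velocities': [0.054, -0.023, 0.019, -0.018, 0.081, -0.049, -0.088], 'effort': [-0.0, -49.129, -0.404, -31.252, -0.064, 0.044, 0.0], 'tool_pos': [0.238, -0.604, 0.229], 'tool_rot': [-179.893, 0.006, 21.535], 'force': [-0.388, 0.09, 0.659], 'wrist_torque': [-0.01, 0.008, -0.028], 'grasp_force': 0.0, 'grip_width': 0.087} 0.008
scene 618.7910628971655 312.6651661023498 240.2271302611007 -0.14636235045266505 [[-0.959, -0.285, -0.009], [-0.154, 0.543, -0.825], [0.24, -0.79, -0.564]] [0.432, 0.34, 0.962] [0.235 0.698 0.827]
side 458.1420067355225 318.8708961283284 228.88668504338966 -0.11488220518813606 [[0.962, -0.272, -0.008], [-0.157, -0.532, -0.832], [0.222, 0.802, -0.555]] [-0.597, 0.081, 1.205] [ 0.32  -1.085  0.731]
wrist 395.4424171397236 315.2437276312271 240.51887823039968 -0.05339755305241062 [[0.367, -0.93, -0.0], [-0.89, -0.351, 0.292], [-0.272, -0.107, -0.956]] [-0.649, -0.034, 0.391] [ 0.314 -0.574  0.383]
```

View pics/scene0.png

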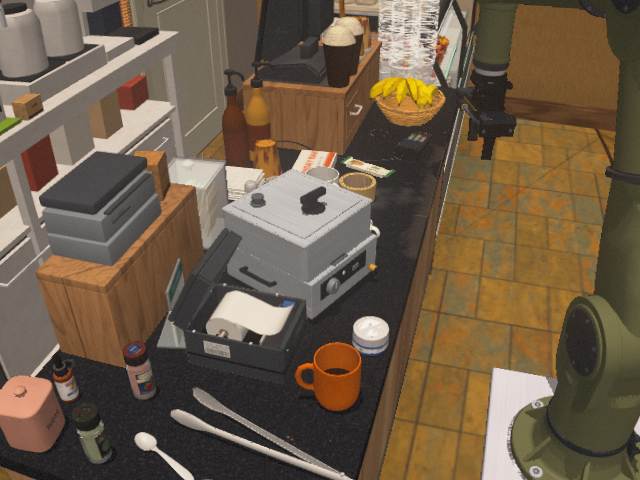

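View pics/side0.png

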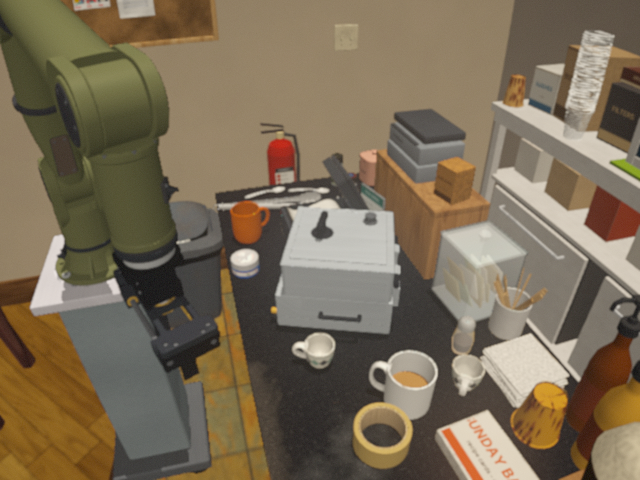

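The scene view shows the steamer with its T-handle near (317,200); the side view shows the T-handle near (322,225). The tin and mug lie in front and to the left. I'll enlarge both to get corners.

```bash
cat > h.py <<'E'
import numpy as np, cv2
from scipy.spatial.transform import Rotation as Ro
from cell import sensors, vision
def ray(c,u,v):
    x=np.array([(u-c["cx"])/c["fx"],(v-c["cy"])/c["fy"]]);r=x.copy()
    for _ in range(20): r=x/(1+c["k1"]*(r@r))
    R=np.array(c["R"]);o=-R.T@c["t"];d=R.T@np.r_[r,1];return o,d/np.linalg.norm(d)
def tri(rs):
    A=sum(np.eye(3)-np.outer(d,d) for o,d in rs);b=sum((np.eye(3)-np.outer(d,d))@o for o,d in rs)
    p=np.linalg.solve(A,b);return p,[np.linalg.norm((np.eye(3)-np.outer(d,d))@(p-o)) for o,d in rs]
def onz(c,u,v,z):
    o,d=ray(c,u,v);return o+d*(z-o[2])/d[2]
def proj(c,X):
    p=np.array(c["R"])@X+c["t"];s=p[:2]/p[2];s=s*(1+c["k1"]*(s@s));return s*[c["fx"],c["fy"]]+[c["cx"],c["cy"]]
E
python3 - <<'E'
import cv2,numpy as np
a=cv2.imread('pics/scene0.png')[160:320,215:385];b=cv2.imread('pics/side0.png')[195:340,265:410]
a=cv2.resize(a,None,fx=2.35,fy=2.35,interpolation=3);b=cv2.resize(b,None,fx=2.75,fy=2.75,interpolation=3)
H=max(a.shape[0],b.shape[0]);f=lambda i:cv2.copyMakeBorder(i,0,H-i.shape[0],0,0,0)
m=np.hstack([f(a),f(b)]);print(a.shape,b.shape,m.shape);cv2.imwrite('pics/z0.png',m)
E
```

```text
(376, 400, 3) (399, 399, 3) (399, 799, 3)
```

View pics/z0.png

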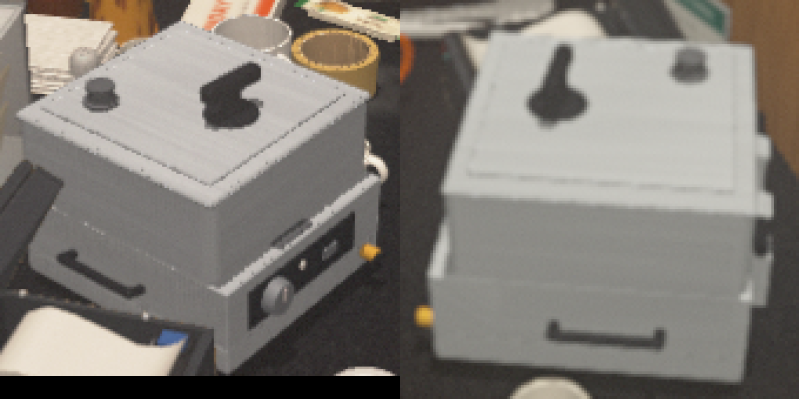

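The crop shows the lid's four top corners in both views, scene crop (20,112),(215,205),(365,100),(195,25), and side crop (443,195),(757,210),(752,45),(487,38). The bar runs from (208,92) to (255,72) in the scene crop.

```bash
python3 - <<'E'
from h import *
a=vision.read_camera("scene");b=vision.read_camera("side")
S=lambda x,y:(215+x*170/400,160+y*160/376)
D=lambda x,y:(265+(x-400)*145/399,195+y*145/399)
P={}
for n,s,d in [("FL",(215,205),(487,38)),("BL",(20,112),(752,45)),("FR",(365,100),(443,195)),("BR",(195,25),(757,210)),("knob",(97,82),(690,52))]:
    p,e=tri([ray(a,*S(*s)),ray(b,*D(*d))]);P[n]=p;print(n,p.round(4),np.round(e,4))
d=lambda i,j:(P[i]-P[j])
for i,j in [("BL","FL"),("BR","FR"),("FL","FR"),("BL","BR")]:
    v=d(i,j);print(i,j,np.linalg.norm(v[:2]).round(4),np.degrees(np.arctan2(v[1],v[0])).round(2))
# dark mask of handle
for c,S_,roi,nm in [(a,S,(180,225,295,335),"scene"),(b,D,(205,245,305,345),"side")]:
    im=c["image"];g=im.max(2);m=np.zeros_like(g);r=roi;m[r[0]:r[1],r[2]:r[3]]=(g[r[0]:r[1],r[2]:r[3]]<75)
    k,l,st,ce=cv2.connectedComponentsWithStats(m);print(nm,st[1:].tolist(),ce[1:].round(1).tolist())
    for row in m[r[0]:r[1],r[2]:r[3]]: print(''.join('#' if x else '.' for x in row))
E
```

```text
FL [ 0.5154 -0.1871  0.1763] [0.0011 0.0011]
BL [ 0.7193 -0.2709  0.1809] [0.0024 0.0024]
FR [ 0.4371 -0.3819  0.1721] [0.0018 0.0018]
BR [ 0.6308 -0.4724  0.1778] [0.0081 0.0081]
knob [ 0.6548 -0.2978  0.2035] [0.0005 0.0005]
BL FL 0.2204 -22.34
BR FR 0.2138 -25.06
FL FR 0.2099 68.1
BL BR 0.2201 66.31
scene [[301, 187, 25, 27, 447]] [[312.9, 201.6]]
........................................
........................................
........................................
........................................
........................................
........................................
........................................
.........................####...........
........................######..........
......................#########.........
....................###########.........
..................#############.........
...............################.........
..............################..........
...........#################............
..........#################.............
........#################...............
......#################.................
......###
[... 2159 characters left out ...]
...
...........###########..................
..........##############................
.........################...............
........###############.##..............
........##.###########.#.##.............
........################.##.............
........#############..###..............
.........##########.#.##................
...........########.###.................
............######......................
........................................
........................................
........................................
........................................
........................................
........................................
........................................
```

>>> drive_tool:
  moves:
    - {"x": 0,"y": 0,"z": -60,"fingers": -1}
    - {"x": 0,"y": 0,"z": -120,"fingers": -1}
    - {"x": 60,"y": -25,"z": -150,"rz": -0.15,"fingers": -1}
    - {"x": 115,"y": -50,"z": -150,"rz": -0.3,"fingers": -1}
    - {"x": 170,"y": -75,"z": -150,"rz": -0.45,"fingers": -1}
    - {"x": 225,"y": -97,"z": -150,"rz": -0.6,"fingers": -1}
    - {"x": 280,"y": -120,"z": -150,"rz": -0.7,"fingers": -1}
    - {"x": 335,"y": -142,"z": -150,"rz": -0.795,"fingers": -1}
    - {"x": 389,"y": -163,"z": -150,"rz": -0.795,"fingers": -1}
    - {"x": 389,"y": -163,"z": -150,"rz": -0.795,"fingers": -1}
    - {"x": 389,"y": -163,"z": -150,"rz": -0.795,"fingers": -1}

```text
invalid input at $.moves[0]: expected keys x, y, z, rx, ry, rz, fingers
```

```bash
python3 - <<'E'
from h import *
o=sensors.get_obs();print(o["time_s"],o["tool_pos"],o["tool_rot"],np.round(o["qpos"],1))
c=vision.read_camera("wrist");cv2.imwrite("pics/w1.png",c["image"][:,:,::-1]);import pickle;pickle.dump(c,open("w1.pkl","wb"))
E
```

```text
0.25 [ 0.23842137 -0.60444688  0.23002876] [-1.79949366e+02  4.68308238e-03  2.15307868e+01] [69.3 18.4 -4.  83.1  1.3 78.5 -3.3]
```

View pics/w1.png

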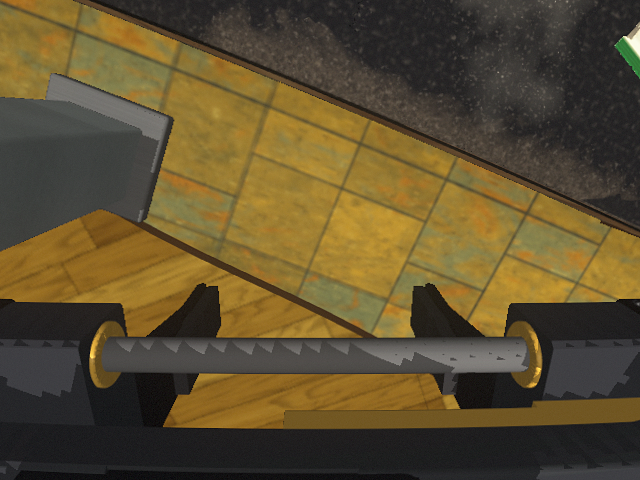

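The move was refused because every key is needed, so this view only shows the floor and the fingers, with the pads at about (210,300) and (420,300). Repeating with all keys.

>>> drive_tool:
  moves:
    - {"x": 0,"y": 0,"z": -60,"rx": 0,"ry": 0,"rz": 0,"fingers": -1}
    - {"x": 0,"y": 0,"z": -120,"rx": 0,"ry": 0,"rz": 0,"fingers": -1}
    - {"x": 60,"y": -25,"z": -150,"rx": 0,"ry": 0,"rz": -0.15,"fingers": -1}
    - {"x": 115,"y": -50,"z": -150,"rx": 0,"ry": 0,"rz": -0.3,"fingers": -1}
    - {"x": 170,"y": -75,"z": -150,"rx": 0,"ry": 0,"rz": -0.45,"fingers": -1}
    - {"x": 225,"y": -97,"z": -150,"rx": 0,"ry": 0,"rz": -0.6,"fingers": -1}
    - {"x": 280,"y": -120,"z": -150,"rx": 0,"ry": 0,"rz": -0.7,"fingers": -1}
    - {"x": 335,"y": -142,"z": -150,"rx": 0,"ry": 0,"rz": -0.795,"fingers": -1}
    - {"x": 389,"y": -163,"z": -150,"rx": 0,"ry": 0,"rz": -0.795,"fingers": -1}
    - {"x": 389,"y": -163,"z": -150,"rx": 0,"ry": 0,"rz": -0.795,"fingers": -1}
    - {"x": 389,"y": -163,"z": -150,"rx": 0,"ry": 0,"rz": -0.795,"fingers": -1}

```text
time_s: 1.68
tool_pos: [0.5402, -0.3108, 0.3803]
tool_rot: [-180.0, 0.1, 67.1]
force: [-0.7, -1.4, -0.3]
grip_width: 0.0869
grasp_force: 0.0
```

```bash
python3 - <<'E'
from h import *
o=sensors.get_obs();print(o["time_s"],o["tool_pos"],o["tool_rot"],np.round(o["qpos"],1),o["force"])
c=vision.read_camera("wrist");cv2.imwrite("pics/w2.png",c["image"][:,:,::-1]);import pickle;pickle.dump(c,open("w2.pkl","wb"))
E
```

```text
1.675 [ 0.54021481 -0.31080142  0.38032625] [-1.79968174e+02  5.66167338e-02  6.70715094e+01] [ 44.7  15.1 -22.4  71.4   5.8  94.6   0.5] [-0.67890011 -1.41693647 -0.28653008]
```

View pics/w2.png

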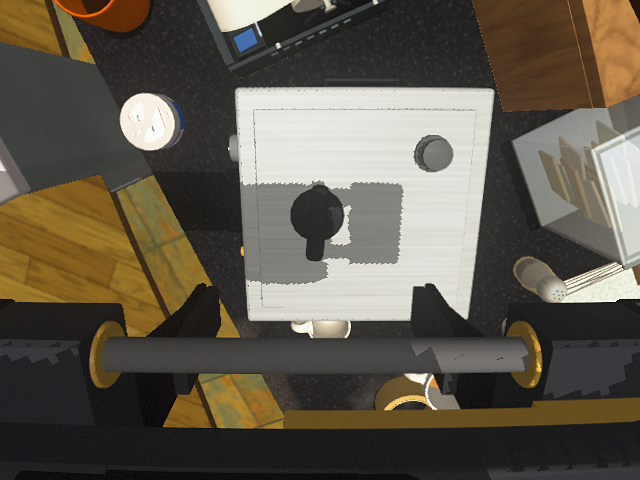

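The wrist view shows the lid squarely: top corners at about (235,88), (494,88), (248,320), (470,320), and the bar from (320,186) to (315,261).

```bash
python3 - <<'E'
from h import *
import pickle
c=pickle.load(open("w2.pkl","rb"))
P={}
for n,u,v in [("FL",235,88),("BL",494,88),("FR",248,320),("BR",470,320)]:
    P[n]=onz(c,u,v,.186);print(n,P[n].round(4))
for i,j in [("BL","FL"),("BR","FR"),("FL","FR"),("BL","BR")]:
    v=P[i]-P[j];print(i,j,np.linalg.norm(v).round(4),np.degrees(np.arctan2(v[1],v[0])).round(2))
e=[onz(c,*p,.2245) for p in [(320,186),(315,261)]];m=(e[0]+e[1])/2;print("bar",e,np.linalg.norm(e[0]-e[1]),m, np.degrees(np.arctan2(*(e[0]-e[1])[[1,0]])))
# height check: bar centre between wrist & scene/side
a=vision.read_camera("scene");b=vision.read_camera("side")
for n,k in (("scene",a),("side",b)): print(n,proj(k,e[0]),proj(k,e[1]),proj(k,m))
print("corners in scene",[proj(a,P[k]).round(0) for k in P],[proj(b,P[k]).round(0) for k in P])
for n,w,s,d in [("bar far end L top",(320,186),None,None),("FL",(235,88),(306,247),(296.6,208.8)),("FR",(248,320),(370,202.5),(280.6,266)),("barRight",(315,261),(324,190),None)]:
    r=[ray(c,*w)]
    if s:r.append(ray(a,*s))
    if d:r.append(ray(b,*d))
    if len(r)>1:print(n,tri(r))
E
```

```text
FL [ 0.5213 -0.1859  0.186 ]
BL [ 0.721  -0.2691  0.186 ]
FR [ 0.4382 -0.3834  0.186 ]
BR [ 0.6403 -0.4697  0.186 ]
BL FL 0.2163 -22.64
BR FR 0.2197 -23.1
FL FR 0.2144 67.18
BL BR 0.2162 68.08
bar [array([ 0.55657133, -0.28312846,  0.2245    ]), array([ 0.52853315, -0.33928424,  0.2245    ])] 0.06276632412759041 [ 0.54255224 -0.31120635  0.2245    ] 63.46737148686985
scene [300.68765424 196.16827662] [322.60026858 184.37523207] [311.81647962 190.17590577]
side [325.52550312 208.76182256] [320.08277081 224.62461674] [322.87795682 216.47804425]
corners in scene [array([304., 243.]), array([221., 205.]), array([371., 197.]), array([290., 165.])] [array([299., 204.]), array([393., 210.]), array([282., 260.]), array([396., 269.])]
FL (array([ 0.51717019, -0.18558228,  0.17613209]), [np.float64(0.0029195835287596813), np.float64(0.0016696899637439035), np.float64(0.0026873193243845852)])
FR (array([ 0.43612013, -0.38561043,  0.17354392]), [np.float64(0.00361235749040745), np.float64(0.004420093863416619), np.float64(0.0014485265837717082)])
barRight (array([ 0.52667626, -0.34422314,  0.20931271]), [np.float64(0.0003345073444190051), np.float64(0.00033450734441890296)])
```

```bash
python3 - <<'E'
from h import *
import pickle
c=pickle.load(open("w2.pkl","rb"))
a=vision.read_camera("scene");b=vision.read_camera("side")
# tin blue band/white: white top blob
def blob(k,roi,f):
    im=cv2.cvtColor(k["image"],cv2.COLOR_RGB2HSV);m=np.zeros(im.shape[:2],np.uint8);x0,y0,x1,y1=roi
    m[y0:y1,x0:x1]=f(im[y0:y1,x0:x1]);n,l,s,ce=cv2.connectedComponentsWithStats(m);i=1+s[1:,4].argmax();return s[i],ce[i].round(1)
wh=lambda h:((h[...,2]>150)&(h[...,1]<60)).astype(np.uint8)
for n,k,roi in [("s",a,(345,310,400,365)),("d",b,(225,240,265,285)),("w",c,(110,85,200,160))]: print(n,*blob(k,roi,wh))
# knob top: dark blobs
dk=lambda h:(h[...,2]<80).astype(np.uint8)
for n,k,roi in [("s",a,(245,188,270,212)),("d",b,(360,208,380,226)),("w",c,(410,130,460,175))]: print(n,*blob(k,roi,dk))
# edge points of the counter front/hood: upscaled crops to pic
def crop(k,x0,y0,x1,y1,s): return cv2.resize(k["image"][y0:y1,x0:x1,::-1],None,fx=s,fy=s,interpolation=2)
A=crop(a,345,310,395,360,5);B=crop(b,225,240,265,280,6.25);C=crop(c,110,85,190,165,3.125)
A2=crop(a,285,180,335,230,5);B2=crop(b,300,203,350,253,5);C2=crop(c,280,175,360,255+10,3.125)[:250]
cv2.imwrite("pics/z2.png",np.vstack([np.hstack([A,B,C]),np.hstack([A2,B2,C2])]))
E
```

```text
s [353 316  36  31 767] [370.4 329.3]
d [231 249  27  20 401] [244.  257.9]
w [ 120   93   55   57 2443] [146.8 121.3]
s [260 198   4   6  17] [261.4 200.6]
d [360 208   7   1   7] [363. 208.]
w [417 139  18  32 134] [422.9 153.3]
```

View pics/z2.png

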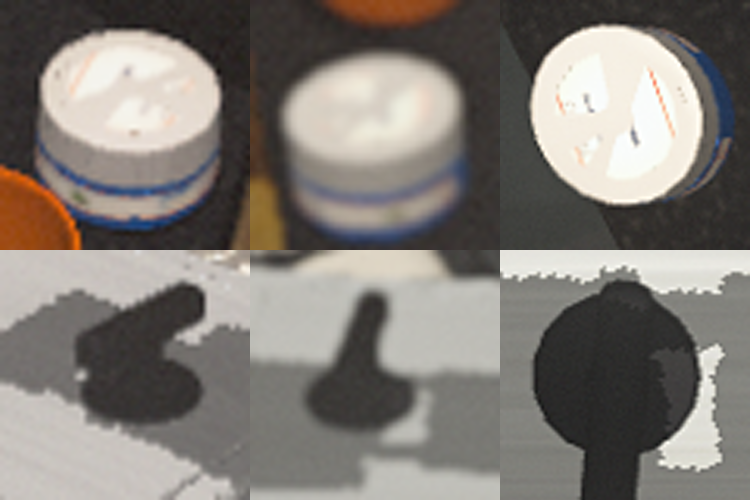

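The crops show the tin top centres at about (371,328) scene, (245,257) side and (146.5,122) wrist, and the bar ends in each view. I'll triangulate these to check heights.

```bash
python3 - <<'E'
from h import *
import pickle
c=pickle.load(open("w2.pkl","rb"))
a=vision.read_camera("scene");b=vision.read_camera("side")
for n,w,s,d in [("tin",(146.5,121.8),(371.2,328),(244.8,256.6)),("barL",(320,187),(302,198),(324.5,212.5)),("barR",(315,259),(322.5,188.5),None),("disc",(312.5,214.5),(313.4,207.5),(322,231.5)),("knob",(433,152),(256,198),(370.5,214))]:
    r={"w":ray(c,*w),"s":ray(a,*s)}
    if d:r["d"]=ray(b,*d)
    print(n,*[np.round(x,4) for x in tri(list(r.values()))])
    if d:
      for k in ("ws","wd","sd"): print("   ",k,*[np.round(x,4) for x in tri([r[i] for i in k])])
E
```

```text
tin [ 0.3831 -0.1557  0.0394] [0.001  0.0014 0.0013]
    ws [ 0.3825 -0.1565  0.0376] [0.0005 0.0005]
    wd [ 0.384  -0.1568  0.0413] [0.0004 0.0004]
    sd [ 0.3828 -0.1547  0.0397] [0.0011 0.0011]
barL [ 0.5548 -0.2856  0.218 ] [0.0013 0.0011 0.0015]
    ws [ 0.5553 -0.2849  0.2195] [0.0007 0.0007]
    wd [ 0.5549 -0.2848  0.2164] [0.001 0.001]
    sd [ 0.5542 -0.2866  0.2182] [0.001 0.001]
barR [ 0.5284 -0.3406  0.2146] [0.0007 0.0007]
disc [ 0.5395 -0.3102  0.1864] [0.0011 0.0005 0.0013]
    ws [ 0.5388 -0.31    0.1862] [0.0005 0.0005]
    wd [ 0.5395 -0.3104  0.187 ] [0.0011 0.0011]
    sd [ 0.5401 -0.3102  0.1862] [0.0008 0.0008]
knob [ 0.6545 -0.2957  0.1997] [0.0021 0.0017 0.0019]
    ws [ 0.6549 -0.2975  0.1966] [0.0011 0.0011]
    wd [ 0.6537 -0.297   0.2022] [0.0012 0.0012]
    sd [ 0.6554 -0.2938  0.1995] [0.0011 0.0011]
```

>>> drive_tool:
  force: 20
  moves:
    - {"x": 0,"y": 0,"z": 50,"rx": 0,"ry": 0,"rz": 0.02,"fingers": -1}
    - {"x": 0,"y": -1,"z": 100,"rx": 0,"ry": 0,"rz": 0.02,"fingers": -1}
    - {"x": 0,"y": -1,"z": 140,"rx": 0,"ry": 0,"rz": 0.02,"fingers": -1}
    - {"x": 0,"y": -1,"z": 160,"rx": 0,"ry": 0,"rz": 0.02,"fingers": -1}
    - {"x": 0,"y": -1,"z": 172,"rx": 0,"ry": 0,"rz": 0.02,"fingers": -1}
    - {"x": 0,"y": -1,"z": 172,"rx": 0,"ry": 0,"rz": 0.02,"fingers": -1}
    - {"x": 0,"y": -1,"z": 172,"rx": 0,"ry": 0,"rz": 0.02,"fingers": 1}
    - {"x": 0,"y": -1,"z": 172,"rx": 0,"ry": 0,"rz": 0.02,"fingers": 1}
    - {"x": 0,"y": -1,"z": 172,"rx": 0,"ry": 0,"rz": 0.02,"fingers": 1}
    - {"x": 0,"y": -1,"z": 172,"rx": 0,"ry": 0,"rz": 0.02,"fingers": 1}
    - {"x": 0,"y": -1,"z": 172,"rx": 0,"ry": 0,"rz": 0.02,"fingers": 1}
    - {"x": 0,"y": -1,"z": 172,"rx": 0,"ry": 0,"rz": 0.02,"fingers": 1}

```text
time_s: 3.52
tool_pos: [0.5396, -0.3099, 0.2085]
tool_rot: [-180.0, 0.0, 65.9]
force: [0.4, -0.2, 0.5]
grip_width: 0.0352
grasp_force: 0.0
```

>>> drive_tool:
  moves:
    - {"x": 0,"y": 0,"z": 0,"rx": 0,"ry": 0,"rz": 0,"fingers": 1}
    - {"x": 0,"y": 0,"z": 0,"rx": 0,"ry": 0,"rz": 0,"fingers": 1}
    - {"x": 0,"y": 0,"z": 0,"rx": 0,"ry": 0,"rz": 0,"fingers": 1}
    - {"x": 0,"y": 0,"z": 0,"rx": 0,"ry": 0,"rz": 0,"fingers": 1}

```text
time_s: 4.03
tool_pos: [0.5415, -0.3107, 0.2086]
tool_rot: [179.7, -0.0, 65.9]
force: [5.3, -3.4, -2.7]
grip_width: 0.0171
grasp_force: 20.0
```

>>> drive_tool:
  moves:
    - {"x": 0,"y": 2,"z": 0,"rx": 0,"ry": 0,"rz": 0.15,"fingers": 1}
    - {"x": 0,"y": 2,"z": 0,"rx": 0,"ry": 0,"rz": 0.3,"fingers": 1}
    - {"x": 0,"y": 2,"z": 0,"rx": 0,"ry": 0,"rz": 0.45,"fingers": 1}
    - {"x": 0,"y": 2,"z": 0,"rx": 0,"ry": 0,"rz": 0.6,"fingers": 1}
    - {"x": 0,"y": 2,"z": 0,"rx": 0,"ry": 0,"rz": 0.75,"fingers": 1}
    - {"x": 0,"y": 2,"z": 0,"rx": 0,"ry": 0,"rz": 0.9,"fingers": 1}
    - {"x": 0,"y": 2,"z": 0,"rx": 0,"ry": 0,"rz": 1.05,"fingers": 1}
    - {"x": 0,"y": 2,"z": 0,"rx": 0,"ry": 0,"rz": 1.2,"fingers": 1}
    - {"x": 0,"y": 2,"z": 0,"rx": 0,"ry": 0,"rz": 1.35,"fingers": 1}
    - {"x": 0,"y": 2,"z": 0,"rx": 0,"ry": 0,"rz": 1.47,"fingers": 1}
    - {"x": 0,"y": 2,"z": 0,"rx": 0,"ry": 0,"rz": 1.47,"fingers": 1}
    - {"x": 0,"y": 2,"z": 0,"rx": 0,"ry": 0,"rz": 1.47,"fingers": 1}

```text
time_s: 5.52
tool_pos: [0.5425, -0.3135, 0.2087]
tool_rot: [179.8, -0.3, -18.4]
force: [4.1, -5.6, -4.7]
grip_width: 0.0169
grasp_force: 20.0
```

>>> drive_tool:
  moves:
    - {"x": 2.6,"y": 0.2,"z": -4.7,"rx": 0.0024,"ry": -0.03,"rz": 0,"fingers": 1}
    - {"x": 5.2,"y": 0.4,"z": -9.4,"rx": 0.005,"ry": -0.06,"rz": 0,"fingers": 1}
    - {"x": 8,"y": 0.6,"z": -14,"rx": 0.007,"ry": -0.09,"rz": 0,"fingers": 1}
    - {"x": 10.9,"y": 0.9,"z": -18.6,"rx": 0.01,"ry": -0.12,"rz": 0,"fingers": 1}
    - {"x": 14,"y": 1.1,"z": -23,"rx": 0.012,"ry": -0.15,"rz": 0,"fingers": 1}
    - {"x": 17.2,"y": 1.4,"z": -27.3,"rx": 0.014,"ry": -0.18,"rz": 0,"fingers": 1}
    - {"x": 19.4,"y": 1.6,"z": -30.1,"rx": 0.016,"ry": -0.2,"rz": 0,"fingers": 1}
    - {"x": 19.4,"y": 1.6,"z": -30.1,"rx": 0.016,"ry": -0.2,"rz": 0,"fingers": 1}

```text
time_s: 6.52
tool_pos: [0.5593, -0.3206, 0.237]
tool_rot: [-179.2, 11.5, -18.3]
force: [2.5, -5.5, -6.1]
grip_width: 0.0173
grasp_force: 20.0
```

>>> drive_tool:
  moves:
    - {"x": 1.6,"y": 0.1,"z": -3.2,"rx": 0.002,"ry": -0.02,"rz": 0,"fingers": 1}
    - {"x": 2.5,"y": 0.2,"z": -4.8,"rx": 0.003,"ry": -0.03,"rz": 0,"fingers": 1}
    - {"x": 3.3,"y": 0.3,"z": -6.4,"rx": 0.003,"ry": -0.04,"rz": 0,"fingers": 1}
    - {"x": 3.3,"y": 0.3,"z": -6.4,"rx": 0.003,"ry": -0.04,"rz": 0,"fingers": 1}

```text
time_s: 7.02
tool_pos: [0.5634, -0.3224, 0.2425]
tool_rot: [-179.1, 13.7, -18.3]
force: [2.0, -5.0, -8.6]
grip_width: 0.0174
grasp_force: 20.0
```

>>> drive_tool:
  moves:
    - {"x": 0.8,"y": 0.1,"z": -1.6,"rx": 0,"ry": -0.01,"rz": 0,"fingers": 1}
    - {"x": 1.2,"y": 0.1,"z": -2.4,"rx": 0,"ry": -0.015,"rz": 0,"fingers": 1}
    - {"x": 1.2,"y": 0.1,"z": -2.4,"rx": 0,"ry": -0.015,"rz": 0,"fingers": 1}

```text
time_s: 7.4
tool_pos: [0.5649, -0.323, 0.2444]
tool_rot: [-179.1, 14.6, -18.3]
force: [1.1, -5.0, -8.1]
grip_width: 0.0171
grasp_force: 20.0
```

>>> drive_tool:
  moves:
    - {"x": 0.8,"y": 0.1,"z": -1.6,"rx": 0,"ry": -0.01,"rz": 0,"fingers": 1}
    - {"x": 1.2,"y": 0.1,"z": -2.4,"rx": 0,"ry": -0.015,"rz": 0,"fingers": 1}
    - {"x": 1.2,"y": 0.1,"z": -2.4,"rx": 0,"ry": -0.015,"rz": 0,"fingers": 1}
    - {"x": 1.2,"y": 0.1,"z": -2.4,"rx": 0,"ry": -0.015,"rz": 0,"fingers": 1}

```text
time_s: 7.9
tool_pos: [0.5651, -0.323, 0.2446]
tool_rot: [-179.0, 15.8, -18.2]
force: [-0.5, -5.9, -14.8]
grip_width: 0.0168
grasp_force: 20.0
```

>>> drive_tool:
  moves:
    - {"x": -1.2,"y": 0,"z": 2.4,"rx": 0,"ry": 0.015,"rz": 0,"fingers": 1}
    - {"x": -1.2,"y": 0,"z": 2.4,"rx": 0,"ry": 0.015,"rz": 0,"fingers": -0.3}
    - {"x": -1.2,"y": 0,"z": 2.4,"rx": 0,"ry": 0.015,"rz": 0,"fingers": -0.3}
    - {"x": -1.2,"y": 0,"z": 2.4,"rx": 0,"ry": 0.015,"rz": 0,"fingers": -0.3}
    - {"x": -1.2,"y": 0,"z": 2.4,"rx": 0,"ry": 0.015,"rz": 0,"fingers": -0.3}
    - {"x": -1.2,"y": 0,"z": -20,"rx": 0,"ry": 0.015,"rz": 0,"fingers": -0.3}
    - {"x": -1.2,"y": 0,"z": -60,"rx": 0,"ry": 0.015,"rz": 0,"fingers": -0.3}
    - {"x": -1.2,"y": 0,"z": -110,"rx": 0,"ry": 0.015,"rz": 0,"fingers": -0.3}
    - {"x": -1.2,"y": 0,"z": -110,"rx": 0,"ry": 0.015,"rz": 0,"fingers": -0.3}

```text
time_s: 9.02
tool_pos: [0.5946, -0.3325, 0.3592]
tool_rot: [-178.9, 14.1, -18.1]
force: [0.5, -0.1, 0.0]
grip_width: 0.0562
grasp_force: 0.0
```

```bash
python3 - <<'E'
from h import *
import pickle
o=sensors.get_obs();print(o["time_s"],o["tool_pos"],o["tool_rot"],np.round(o["qpos"],1),o["force"],o["grip_width"])
K={n:vision.read_camera(n) for n in ("scene","side","wrist")};pickle.dump(K,open("k3.pkl","wb"))
f=lambda n,x0,y0,x1,y1,w,h:cv2.resize(K[n]["image"][y0:y1,x0:x1,::-1],(w,h),interpolation=2)
cv2.imwrite("pics/z3.png",np.vstack([np.hstack([f("scene",290,190,390,320,460,600)[:599],np.vstack([f("wrist",0,0,640,480,340,255),f("side",260,180,410,330,340,344)])])]))
E
```

```text
9.025 [ 0.59464709 -0.33247443  0.35917056] [-178.9166668    14.14942353  -18.12548365] [ 31.4  34.2 -10.1  47.9   6.1 112.4 -84.3] [ 0.54227549 -0.09075924  0.01623263] 0.05623016925006267
```

View pics/z3.png

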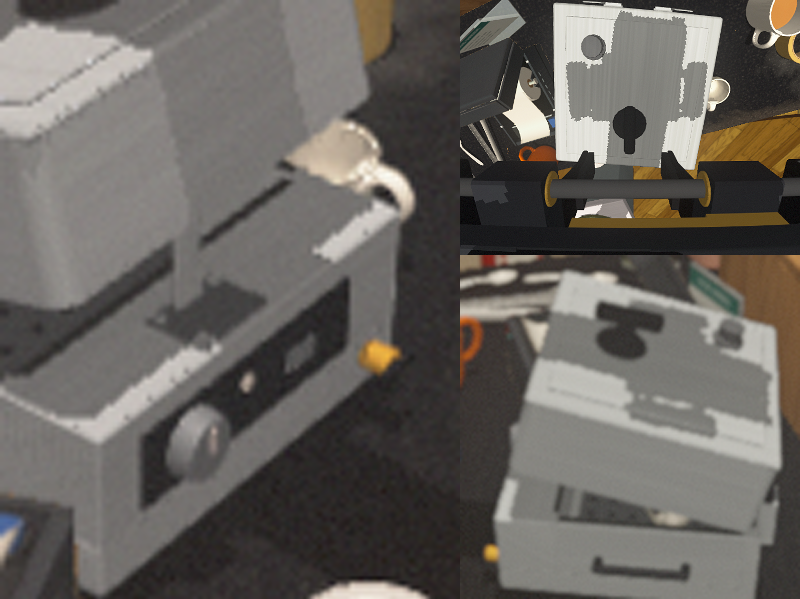

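The scene crop shows the lid at the gap, the tongue standing at crop (188,230–308), and its base plate around (148–267, 283–345). Casting the tongue foot and plate corners onto z≈0.106.

```bash
python3 - <<'E'
from h import *
import pickle
c=pickle.load(open("k3.pkl","rb"))["scene"]
psi=np.radians(-23);X=np.array([np.cos(psi),np.sin(psi)]);Y=np.array([-X[1],X[0]]);O=np.array([.5415,-.312])+.04*X
print("O",O)
Z=lambda x,y:(290+x*100/460,190+y*130/600)
for n,p,z in [("tongue foot",(188,308),.106),("tf left",(175,310),.106),("tf right",(201,302),.106),("plate L",(148,320),.106),("plate R",(267,298),.106),("plate front",(200,345),.103),("plate back",(222,278),.106),("tongue upper(60)",(188,232),.15),
   ("sill FL corner",(98,440),.1),("sill FR",(398,215),.1)]:
    w=onz(c,*Z(*p),z)[:2];d=w-O;print(n,w.round(4),"steamer",(d@X).round(4),(d@Y).round(4))
E
```

```text
O [ 0.57832019 -0.32762925]
tongue foot [ 0.4905 -0.2651] steamer -0.1053 0.0232
tf left [ 0.4955 -0.2622] steamer -0.1018 0.0279
tf right [ 0.4862 -0.2709] steamer -0.1069 0.0162
plate L [ 0.5047 -0.252 ] steamer -0.0973 0.0409
plate R [ 0.4594 -0.2816] steamer -0.1274 -0.0041
plate front [ 0.4796 -0.2447] steamer -0.1233 0.0378
plate back [ 0.482  -0.2907] steamer -0.1031 -0.0037
tongue upper(60) [ 0.4891 -0.2589] steamer -0.109 0.0285
sill FL corner [ 0.504  -0.1744] steamer -0.1283 0.112
sill FR [ 0.4192 -0.3689] steamer -0.1304 -0.1001
```

```bash
cat >> h.py <<'E'
PSI=-23.2
X=np.array([np.cos(np.radians(PSI)),np.sin(np.radians(PSI)),0]);Y=np.array([-X[1],X[0],0]);O=np.array([.5788,-.3286,0])
def st(x,y,z): return O+X*x/1e3+Y*y/1e3+np.r_[0,0,z/1e3]
def tos(p): d=np.array(p)-O;return np.round([d@X*1e3,d@Y*1e3,d[2]*1e3],1)
def row(x,y,z,pitch,cmd=None):
    """steamer mm, pitch of tool below horizontal (deg)-> shift row from current pose"""
    o=sensors.get_obs();p,r=cmd or (o["tool_pos"],o["tool_rot"])
    R0=Ro.from_euler("xyz",r,degrees=True);R1=Ro.from_euler("xyz",[180,pitch-90,PSI],degrees=True)
    return (R0.inv().apply(st(x,y,z)-p)*1e3).round(1), (R0.inv()*R1).as_rotvec().round(3)
E
python3 - <<'E'
from h import *
print(tos(sensors.get_obs()["tool_pos"]))
for a in [(-60,18,340,90),(-150,18,300,60),(-150,18,200,60),(-150,18,127,60)]: print(a,*row(*a))
E
```

```text
[ 14.2   2.4 353.8]
(-60, 18, 340, 90) [-66.6 -21.5  32.1] [-0.008  0.257  0.086]
(-150, 18, 300, 60) [-143.2  -28.2   93.7] [-0.031  0.78   0.083]
(-150, 18, 200, 60) [-117.8  -26.3  190.4] [-0.031  0.78   0.083]
(-150, 18, 127, 60) [-99.3 -24.9 261. ] [-0.031  0.78   0.083]
```

>>> drive_tool:
  moves:
    - {"x": -33,"y": -11,"z": 16,"rx": -0.004,"ry": 0.13,"rz": 0.043,"fingers": 0.2}
    - {"x": -67,"y": -21,"z": 32,"rx": -0.008,"ry": 0.257,"rz": 0.086,"fingers": 1}
    - {"x": -92,"y": -23,"z": 52,"rx": -0.016,"ry": 0.42,"rz": 0.085,"fingers": 1}
    - {"x": -118,"y": -25,"z": 72,"rx": -0.024,"ry": 0.58,"rz": 0.084,"fingers": 1}
    - {"x": -143,"y": -28,"z": 94,"rx": -0.031,"ry": 0.74,"rz": 0.083,"fingers": 1}
    - {"x": -143,"y": -28,"z": 94,"rx": -0.031,"ry": 0.78,"rz": 0.083,"fingers": 1}
    - {"x": -131,"y": -27,"z": 142,"rx": -0.031,"ry": 0.78,"rz": 0.083,"fingers": 1}
    - {"x": -118,"y": -26,"z": 190,"rx": -0.031,"ry": 0.78,"rz": 0.083,"fingers": 1}
    - {"x": -118,"y": -26,"z": 190,"rx": -0.031,"ry": 0.78,"rz": 0.083,"fingers": 1}
    - {"x": -118,"y": -26,"z": 190,"rx": -0.031,"ry": 0.78,"rz": 0.083,"fingers": 1}

```text
time_s: 10.42
tool_pos: [0.4514, -0.2566, 0.2016]
tool_rot: [180.0, -30.1, -23.3]
force: [-0.0, -0.2, 0.7]
grip_width: 0.0005
grasp_force: 0.0
```

```bash
python3 - <<'E'
from h import *
o=sensors.get_obs();print(tos(o["tool_pos"]),o["tool_rot"],np.round(o["qpos"],1),o["force"],o["grip_width"])
for a in [(-150,18,127,60),(-125,18,127,60),(-112,18,127,60),(-107,18,127,60)]: print(a,*row(*a))
E
```

```text
[-145.5   16.   201.6] [179.97645726 -30.09004325 -23.30889472] [ 39.3 -17.3  -9.1 128.   -9.4  39.5 -77.8] [-0.01455364 -0.21499045  0.67102872] 0.0005393221170389861
(-150, 18, 127, 60) [-41.3  -2.   62.3] [ 0.001 -0.002 -0.002]
(-125, 18, 127, 60) [-19.7  -2.   74.9] [ 0.001 -0.002 -0.002]
(-112, 18, 127, 60) [-8.4 -2.1 81.4] [ 0.001 -0.002 -0.002]
(-107, 18, 127, 60) [-4.1 -2.1 83.9] [ 0.001 -0.002 -0.002]
```

>>> drive_tool:
  moves:
    - {"x": -6,"y": -1,"z": 21,"rx": 0,"ry": 0,"rz": 0,"fingers": 1}
    - {"x": -12,"y": -2,"z": 41,"rx": 0,"ry": 0,"rz": 0,"fingers": 1}
    - {"x": -16,"y": -2,"z": 58,"rx": 0,"ry": 0,"rz": 0,"fingers": 1}
    - {"x": -20,"y": -2,"z": 75,"rx": 0,"ry": 0,"rz": 0,"fingers": 1}
    - {"x": -20,"y": -2,"z": 75,"rx": 0,"ry": 0,"rz": 0,"fingers": 1}
    - {"x": -20,"y": -2,"z": 75,"rx": 0,"ry": 0,"rz": 0,"fingers": 1}

```text
time_s: 11.18
tool_pos: [0.4712, -0.2626, 0.1271]
tool_rot: [180.0, -30.1, -23.3]
force: [-0.8, 1.1, 0.5]
grip_width: 0.0006
grasp_force: 0.0
```

```bash
python3 - <<'E'
from h import *
o=sensors.get_obs();print(tos(o["tool_pos"]),o["tool_rot"],np.round(o["qpos"],1),o["force"],(X@o["force"]).round(2))
import pickle
K={n:vision.read_camera(n) for n in ("scene","side")}
f=lambda n,x0,y0,x1,y1,w,h:cv2.resize(K[n]["image"][y0:y1,x0:x1,::-1],(w,h),interpolation=2)
cv2.imwrite("pics/z4.png",np.hstack([f("scene",270,160,390,310,480,600),f("side",250,180,410,480,320,600)]))
E
```

```text
[-124.9   18.2  127.1] [179.98591008 -30.12459937 -23.28306867] [ 39.   -9.1 -10.4 131.   -8.8  28.1 -78.3] [-0.77236167  1.0782321   0.54933502] -1.13
```

View pics/z4.png

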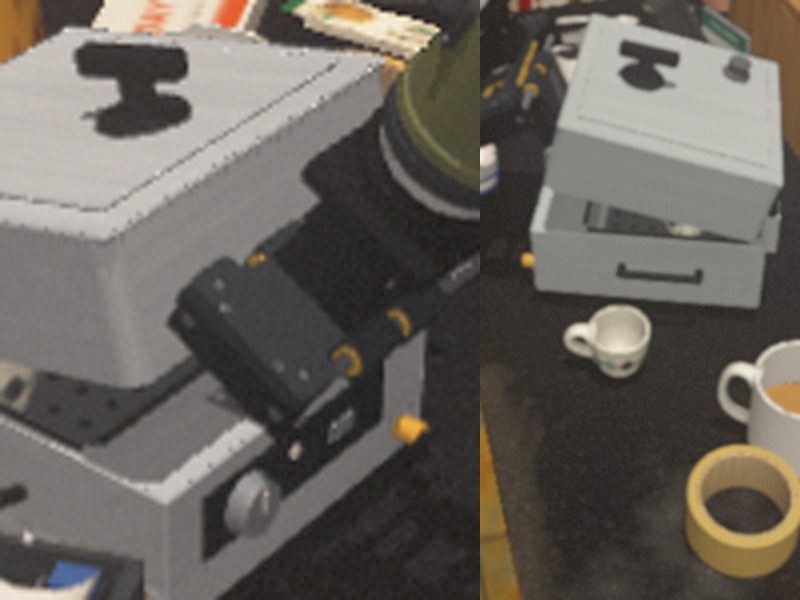

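The view shows the gripper in front of the sill with its body clear of the lid, at crop (170–340, 230–430). Advancing toward the tongue while watching the force.

>>> drive_tool:
  moves:
    - {"x": 3,"y": 0,"z": 1.7,"rx": 0,"ry": 0,"rz": 0,"fingers": 1}
    - {"x": 6,"y": 0,"z": 3.5,"rx": 0,"ry": 0,"rz": 0,"fingers": 1}
    - {"x": 8.7,"y": 0,"z": 5,"rx": 0,"ry": 0,"rz": 0,"fingers": 1}
    - {"x": 8.7,"y": 0,"z": 5,"rx": 0,"ry": 0,"rz": 0,"fingers": 1}

```text
time_s: 11.78
tool_pos: [0.4795, -0.2654, 0.1249]
tool_rot: [-180.0, -29.9, -23.2]
force: [-0.2, 0.8, 0.2]
grip_width: 0.0005
grasp_force: 0.0
```

>>> drive_tool:
  moves:
    - {"x": 1.3,"y": 0,"z": 0.75,"rx": 0,"ry": 0,"rz": 0,"fingers": 1}
    - {"x": 2.6,"y": 0,"z": 1.5,"rx": 0,"ry": 0,"rz": 0,"fingers": 1}
    - {"x": 2.6,"y": 0,"z": 1.5,"rx": 0,"ry": 0,"rz": 0,"fingers": 1}

```text
time_s: 12.15
tool_pos: [0.4822, -0.2666, 0.1249]
tool_rot: [-180.0, -30.0, -23.2]
force: [1.3, -0.4, -0.3]
grip_width: 0.0008
grasp_force: 0.0
```

>>> drive_tool:
  moves:
    - {"x": 1.3,"y": 0,"z": 0.75,"rx": 0,"ry": 0,"rz": 0,"fingers": 1}
    - {"x": 2.6,"y": 0,"z": 1.5,"rx": 0,"ry": 0,"rz": 0,"fingers": 1}
    - {"x": 2.6,"y": 0,"z": 1.5,"rx": 0,"ry": 0,"rz": 0,"fingers": 1}

```text
time_s: 12.52
tool_pos: [0.4849, -0.2678, 0.1249]
tool_rot: [-180.0, -30.0, -23.2]
force: [0.3, 0.3, -0.7]
grip_width: 0.0004
grasp_force: 0.0
```

>>> drive_tool:
  moves:
    - {"x": 0.9,"y": 0,"z": 0.5,"rx": 0,"ry": 0,"rz": 0,"fingers": 1}
    - {"x": 1.7,"y": 0,"z": 1,"rx": 0,"ry": 0,"rz": 0,"fingers": 1}
    - {"x": 1.7,"y": 0,"z": 1,"rx": 0,"ry": 0,"rz": 0,"fingers": 1}

```text
time_s: 12.9
tool_pos: [0.4861, -0.2683, 0.1245]
tool_rot: [-180.0, -29.9, -23.2]
force: [-4.6, 1.0, 2.2]
grip_width: 0.0002
grasp_force: 2.1
```

>>> drive_tool:
  moves:
    - {"x": 0.9,"y": 0,"z": 0.5,"rx": 0,"ry": 0,"rz": 0,"fingers": 1}
    - {"x": 1.7,"y": 0,"z": 1,"rx": 0,"ry": 0,"rz": 0,"fingers": 1}
    - {"x": 1.7,"y": 0,"z": 1,"rx": 0,"ry": 0,"rz": 0,"fingers": 1}

```text
time_s: 13.28
tool_pos: [0.4877, -0.2689, 0.1239]
tool_rot: [-180.0, -29.8, -23.2]
force: [-4.4, 2.1, 1.2]
grip_width: 0.0004
grasp_force: 2.5
```

>>> drive_tool:
  moves:
    - {"x": 0.9,"y": 0,"z": 0.5,"rx": 0,"ry": 0,"rz": 0,"fingers": 1}
    - {"x": 1.7,"y": 0,"z": 1,"rx": 0,"ry": 0,"rz": 0,"fingers": 1}
    - {"x": 1.7,"y": 0,"z": 1,"rx": 0,"ry": 0,"rz": 0,"fingers": 1}

```text
time_s: 13.65
tool_pos: [0.4889, -0.2694, 0.1232]
tool_rot: [-180.0, -29.7, -23.2]
force: [-4.9, 1.6, -0.4]
grip_width: 0.0005
grasp_force: 2.7
```

>>> drive_tool:
  moves:
    - {"x": 0.9,"y": 0,"z": 0.5,"rx": 0,"ry": 0,"rz": 0,"fingers": 1}
    - {"x": 1.7,"y": 0,"z": 1,"rx": 0,"ry": 0,"rz": 0,"fingers": 1}
    - {"x": 1.7,"y": 0,"z": 1,"rx": 0,"ry": 0,"rz": 0,"fingers": 1}

```text
time_s: 14.02
tool_pos: [0.4907, -0.2702, 0.1232]
tool_rot: [-180.0, -29.7, -23.2]
force: [-5.1, 2.1, -1.5]
grip_width: 0.0003
grasp_force: 2.6
```

```bash
python3 - <<'E'
from h import *
o=sensors.get_obs();print(tos(o["tool_pos"]),o["tool_rot"],np.round(o["qpos"],1),o["force"],(X@o["force"]).round(2))
E
```

```text
[-103.9   19.   123.2] [-179.96440624  -29.73413632  -23.24604051] [ 39.1  -5.7 -11.1 128.5  -7.3  27.6 -79.8] [-5.07882218  2.13657912 -1.49244863] -5.51
```

>>> drive_tool:
  moves:
    - {"x": 1.4,"y": 0,"z": -1.5,"rx": 0,"ry": 0,"rz": 0,"fingers": 1}
    - {"x": 2.9,"y": 0,"z": -3,"rx": 0,"ry": 0,"rz": 0,"fingers": 1}
    - {"x": 4.3,"y": 0,"z": -4.5,"rx": 0,"ry": 0,"rz": 0,"fingers": 1}
    - {"x": 4.3,"y": 0,"z": -4.5,"rx": 0,"ry": 0,"rz": 0,"fingers": 1}

```text
time_s: 14.52
tool_pos: [0.4916, -0.2705, 0.1289]
tool_rot: [-180.0, -29.7, -23.2]
force: [-7.5, 3.5, -1.1]
grip_width: 0.0007
grasp_force: 3.7
```

```bash
python3 - <<'E'
from h import *
o=sensors.get_obs();print(tos(o["tool_pos"]),o["force"],(X@o["force"]).round(2))
E
```

```text
[-103.    19.   128.9] [-7.53111517  3.4596511  -1.05914389] -8.29
```

>>> drive_tool:
  moves:
    - {"x": 1.1,"y": 0,"z": -1.6,"rx": 0,"ry": 0,"rz": 0,"fingers": 1}
    - {"x": 2.3,"y": 0,"z": -3.3,"rx": 0,"ry": 0,"rz": 0,"fingers": 1}
    - {"x": 3.4,"y": 0,"z": -5,"rx": 0,"ry": 0,"rz": 0,"fingers": 1}
    - {"x": 3.4,"y": 0,"z": -5,"rx": 0,"ry": 0,"rz": 0,"fingers": 1}

```text
time_s: 15.02
tool_pos: [0.4927, -0.271, 0.1357]
tool_rot: [-180.0, -29.8, -23.2]
force: [-6.7, 3.0, -2.2]
grip_width: 0.0006
grasp_force: 3.2
```

```bash
python3 - <<'E'
from h import *
o=sensors.get_obs();print(tos(o["tool_pos"]),o["force"],(X@o["force"]).round(2))
E
```

```text
[-101.9   19.   135.7] [-6.66496479  2.97376797 -2.15094993] -7.3
```

>>> drive_tool:
  moves:
    - {"x": 1.3,"y": 0,"z": -1.6,"rx": 0,"ry": 0,"rz": 0,"fingers": 1}
    - {"x": 2.6,"y": 0,"z": -3.1,"rx": 0,"ry": 0,"rz": 0,"fingers": 1}
    - {"x": 4,"y": 0,"z": -4.7,"rx": 0,"ry": 0,"rz": 0,"fingers": 1}
    - {"x": 5.3,"y": 0,"z": -6.2,"rx": 0,"ry": 0,"rz": 0,"fingers": 1}
    - {"x": 5.3,"y": 0,"z": -6.2,"rx": 0,"ry": 0,"rz": 0,"fingers": 1}

```text
time_s: 15.65
tool_pos: [0.4942, -0.2717, 0.1439]
tool_rot: [-180.0, -29.8, -23.2]
force: [-6.7, 3.1, -0.8]
grip_width: 0.0007
grasp_force: 3.2
```

```bash
python3 - <<'E'
from h import *
import pickle
o=sensors.get_obs();print(tos(o["tool_pos"]),o["force"],(X@o["force"]).round(2))
K={n:vision.read_camera(n) for n in ("scene","side")};pickle.dump(K,open("k5.pkl","wb"))
K0=pickle.load(open("k3.pkl","rb"))
# lid motion: handle blob/knob displacement between pictures (dark, side view), by template match
for n,(x0,y0,x1,y1) in {"side":(300,185,372,232),"scene":(225,170,330,225)}.items():
    t=K0[n]["image"][y0:y1,x0:x1]
    r=cv2.matchTemplate(K[n]["image"][y0-25:y1+25,x0-25:x1+25],t,cv2.TM_CCOEFF_NORMED);_,v,_,l=cv2.minMaxLoc(r);print(n,v,np.array(l)-25)
# expected pixel shift of the handle grip point per angle
def hp(th):
    x,z=-160,89;return st(120+x*np.cos(th)+z*np.sin(th),0,127+z*np.cos(th)-x*np.sin(th))
for th in (.22,.24,.26,.28,.3,.32,.35): print(th,[(proj(K[n],hp(th))-proj(K[n],hp(.24))).round(1) for n in K])
E
```

```text
[-100.2   19.   143.9] [-6.6766226   3.09135462 -0.75287882] -7.35
side 0.7131128311157227 [ 4 -4]
scene 0.45717182755470276 [-2 -4]
0.22 [array([1. , 1.6]), array([-1.2,  1.1])]
0.24 [array([0., 0.]), array([0., 0.])]
0.26 [array([-1. , -1.6]), array([ 1.2, -1.1])]
0.28 [array([-2. , -3.1]), array([ 2.5, -2.1])]
0.3 [array([-3.1, -4.7]), array([ 3.8, -3.1])]
0.32 [array([-4.1, -6.2]), array([ 5.2, -4.1])]
0.35 [array([-5.7, -8.5]), array([ 7.2, -5.5])]
```

>>> drive_tool:
  moves:
    - {"x": 1.3,"y": 0,"z": -1.6,"rx": 0,"ry": 0,"rz": 0,"fingers": 1}
    - {"x": 2.6,"y": 0,"z": -3.1,"rx": 0,"ry": 0,"rz": 0,"fingers": 1}
    - {"x": 4,"y": 0,"z": -4.7,"rx": 0,"ry": 0,"rz": 0,"fingers": 1}
    - {"x": 5.3,"y": 0,"z": -6.2,"rx": 0,"ry": 0,"rz": 0,"fingers": 1}
    - {"x": 6.6,"y": 0,"z": -7.8,"rx": 0,"ry": 0,"rz": 0,"fingers": 1}
    - {"x": 7.8,"y": 0,"z": -9.4,"rx": 0,"ry": 0,"rz": 0,"fingers": 1}
    - {"x": 7.8,"y": 0,"z": -9.4,"rx": 0,"ry": 0,"rz": 0,"fingers": 1}

```text
time_s: 16.62
tool_pos: [0.4948, -0.2718, 0.1541]
tool_rot: [-179.9, -29.6, -23.3]
force: [-6.4, 2.0, -12.2]
grip_width: 0.0004
grasp_force: 5.5
```

```bash
cat > lid.py <<'E'
from h import *
import pickle
o=sensors.get_obs();print(tos(o["tool_pos"]),o["force"],(X@o["force"]).round(2),np.round(o["qpos"],1))
K={n:vision.read_camera(n) for n in ("side",)}
K0=pickle.load(open("k3.pkl","rb"))
x0,y0,x1,y1=300,185,372,232;n="side"
t=K0[n]["image"][y0:y1,x0:x1]
r=cv2.matchTemplate(K[n]["image"][y0-60:y1+25,x0-25:x1+60],t,cv2.TM_CCOEFF_NORMED);_,v,_,l=cv2.minMaxLoc(r);print(n,v,l[0]-25,l[1]-60)
E
python3 lid.py
```

```text
[-99.5  19.1 154.1] [ -6.43684647   2.00766501 -12.22899264] -6.71 [ 39.2  -7.5 -11.  126.   -7.2  32.1 -80.3]
side 0.6795454025268555 6 -6
```

>>> drive_tool:
  moves:
    - {"x": -1.5,"y": 0,"z": 2.6,"rx": 0,"ry": 0,"rz": 0,"fingers": 1}
    - {"x": -5,"y": 0,"z": 0.5,"rx": 0,"ry": 0,"rz": 0,"fingers": 1}
    - {"x": -10,"y": 0,"z": -2.4,"rx": 0,"ry": 0,"rz": 0,"fingers": 1}
    - {"x": -16,"y": 0,"z": -5.5,"rx": 0,"ry": 0,"rz": 0,"fingers": 1}
    - {"x": -23,"y": 0,"z": -10,"rx": 0,"ry": 0,"rz": 0,"fingers": 1}
    - {"x": -23,"y": 0,"z": -10,"rx": 0,"ry": 0,"rz": 0,"fingers": 1}

```text
time_s: 17.42
tool_pos: [0.4754, -0.2641, 0.1567]
tool_rot: [179.9, -30.3, -23.2]
force: [-0.7, -0.4, 0.0]
grip_width: 0.0006
grasp_force: 0.0
```

```bash
python3 lid.py; python3 - <<'E'
from h import *
K={n:vision.read_camera(n) for n in ("scene","wrist")}
f=lambda n,x0,y0,x1,y1,w,h:cv2.resize(K[n]["image"][y0:y1,x0:x1,::-1],(w,h),interpolation=2)
cv2.imwrite("pics/z5.png",np.hstack([f("scene",270,160,390,310,480,600),f("wrist",200,0,450,480,312,600)]))
E
```

```text
[-120.4   18.6  156.7] [-0.69395702 -0.40683718  0.01410945] -0.48 [ 39.1 -10.9 -10.4 128.8  -8.5  32.1 -78.8]
side 0.6805248856544495 6 -6
```

View pics/z5.png

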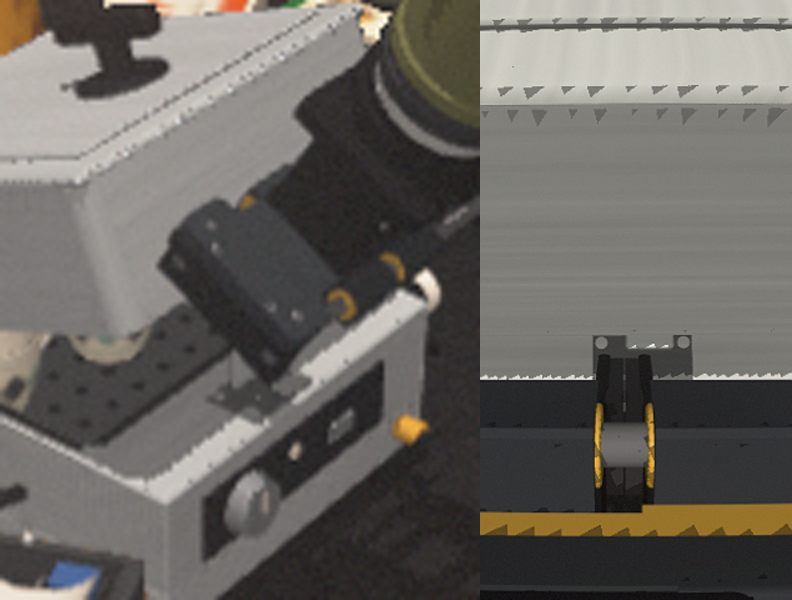

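The lid is now past the catch at about 0.34 rad and the catch has sprung forward: its tongue is at crop (235,370), and the plate lies slightly right of the fingers. I'll shift 54 mm right to clear the nose, then push the lid's edge up along its arc.

```bash
python3 - <<'E'
from h import *
print(*row(-120,-35,158,60),*row(-112,-35,158,60))
for th in (.34,.40,.46,.52,.58,.64,.7,.76,.82,.88,.94,1.0,1.05,1.1,1.15,1.18):
    c,s=np.cos(th),np.sin(th);E=(120-230*c-25*s,127-25*c+230*s);print(th,*row(E[0]+1.8,-35,E[1]-22,60)[0])
E
```

```text
[ 1.9 53.8 -1.7] [ 0.001 -0.002 -0.   ] [ 8.9 53.8  2.3] [ 0.001 -0.002 -0.   ]
0.34 16.4 53.8 6.5
0.4 26.2 53.8 -3.3
0.46 36.6 53.8 -12.5
0.52 47.6 53.8 -21.0
0.58 59.0 53.8 -28.9
0.64 70.9 53.8 -36.1
0.7 83.2 53.8 -42.5
0.76 95.8 53.8 -48.2
0.82 108.8 53.8 -53.1
0.88 122.0 53.8 -57.3
0.94 135.5 53.8 -60.6
1.0 149.2 53.8 -63.2
1.05 160.6 53.8 -64.6
1.1 172.2 53.8 -65.6
1.15 183.7 53.8 -65.9
1.18 190.7 53.8 -65.8
```

>>> drive_tool:
  moves:
    - {"x": 0,"y": 18,"z": 0,"rx": 0,"ry": 0,"rz": 0,"fingers": 1}
    - {"x": 0,"y": 36,"z": 0,"rx": 0,"ry": 0,"rz": 0,"fingers": 1}
    - {"x": 2,"y": 54,"z": -1.7,"rx": 0,"ry": 0,"rz": 0,"fingers": 1}
    - {"x": 2,"y": 54,"z": -1.7,"rx": 0,"ry": 0,"rz": 0,"fingers": 1}
    - {"x": 9,"y": 54,"z": 2.3,"rx": 0,"ry": 0,"rz": 0,"fingers": 1}
    - {"x": 16,"y": 54,"z": 6.5,"rx": 0,"ry": 0,"rz": 0,"fingers": 1}
    - {"x": 21,"y": 54,"z": 1.5,"rx": 0,"ry": 0,"rz": 0,"fingers": 1}
    - {"x": 26,"y": 54,"z": -3.3,"rx": 0,"ry": 0,"rz": 0,"fingers": 1}
    - {"x": 31,"y": 54,"z": -8,"rx": 0,"ry": 0,"rz": 0,"fingers": 1}
    - {"x": 37,"y": 54,"z": -12.5,"rx": 0,"ry": 0,"rz": 0,"fingers": 1}
    - {"x": 37,"y": 54,"z": -12.5,"rx": 0,"ry": 0,"rz": 0,"fingers": 1}

```text
time_s: 18.95
tool_pos: [0.4767, -0.3226, 0.1841]
tool_rot: [-180.0, -29.9, -23.2]
force: [-3.3, 3.2, 0.3]
grip_width: 0.0006
grasp_force: 1.7
```

```bash
python3 lid.py
```

```text
[-96.2 -34.7 184.1] [-3.30622525  3.17399525  0.34872538] -4.29 [ 40.1  -7.9  -4.6 122.8 -11.4  36.2 -70.3]
side 0.5816923379898071 13 -10
```

>>> drive_tool:
  moves:
    - {"x": 11,"y": 0,"z": -8.5,"rx": 0,"ry": 0,"rz": 0,"fingers": 1}
    - {"x": 22,"y": 0,"z": -16.4,"rx": 0,"ry": 0,"rz": 0,"fingers": 1}
    - {"x": 34,"y": 0,"z": -23.6,"rx": 0,"ry": 0,"rz": 0,"fingers": 1}
    - {"x": 46,"y": 0,"z": -30,"rx": 0,"ry": 0,"rz": 0,"fingers": 1}
    - {"x": 59,"y": 0,"z": -35.7,"rx": 0,"ry": 0,"rz": 0,"fingers": 1}
    - {"x": 72,"y": 0,"z": -40.6,"rx": 0,"ry": 0,"rz": 0,"fingers": 1}
    - {"x": 85,"y": 0,"z": -44.8,"rx": 0,"ry": 0,"rz": 0,"fingers": 1}
    - {"x": 98,"y": 0,"z": -48.1,"rx": 0,"ry": 0,"rz": 0,"fingers": 1}
    - {"x": 112,"y": 0,"z": -50.7,"rx": 0,"ry": 0,"rz": 0,"fingers": 1}
    - {"x": 112,"y": 0,"z": -50.7,"rx": 0,"ry": 0,"rz": 0,"fingers": 1}

```text
time_s: 20.25
tool_pos: [0.544, -0.3526, 0.2849]
tool_rot: [179.9, -30.1, -23.2]
force: [-0.1, 0.2, 0.4]
grip_width: 0.0004
grasp_force: 0.0
```

```bash
python3 -c "
from h import *
o=sensors.get_obs();print(tos(o['tool_pos']),o['force'],np.round(o['qpos'],1))"
```

```text
[-22.5 -35.7 284.9] [-0.13589033  0.19482946  0.35541535] [ 39.7  -3.4  -6.1 106.8  -7.5  47.  -76. ]
```

>>> drive_tool:
  moves:
    - {"x": 6,"y": 0,"z": -0.8,"rx": 0,"ry": 0,"rz": 0,"fingers": 1}
    - {"x": 12,"y": 0,"z": -1.4,"rx": 0,"ry": 0,"rz": 0,"fingers": 1}
    - {"x": 18,"y": 0,"z": -2,"rx": 0,"ry": 0,"rz": 0,"fingers": 1}
    - {"x": 23,"y": 0,"z": -2.4,"rx": 0,"ry": 0,"rz": 0,"fingers": 1}
    - {"x": 29,"y": 0,"z": -2.6,"rx": 0,"ry": 0,"rz": 0,"fingers": 1}
    - {"x": 35,"y": 0,"z": -2.7,"rx": 0,"ry": 0,"rz": 0,"fingers": 1}
    - {"x": 39,"y": 0,"z": -2.7,"rx": 0,"ry": 0,"rz": 0,"fingers": 1}
    - {"x": 39,"y": 0,"z": -2.7,"rx": 0,"ry": 0,"rz": 0,"fingers": 1}

```text
time_s: 21.25
tool_pos: [0.5731, -0.364, 0.3055]
tool_rot: [-180.0, -30.0, -23.2]
force: [-0.4, -0.3, -0.3]
grip_width: 0.0006
grasp_force: 0.2
```

>>> drive_tool:
  moves:
    - {"x": -10,"y": 0,"z": 0,"rx": 0,"ry": 0,"rz": 0,"fingers": 1}
    - {"x": -25,"y": 0,"z": -10,"rx": 0,"ry": 0,"rz": 0,"fingers": 1}
    - {"x": -50,"y": 0,"z": -40,"rx": 0,"ry": 0,"rz": 0,"fingers": 1}
    - {"x": -80,"y": 0,"z": -70,"rx": 0,"ry": 0,"rz": 0,"fingers": 1}
    - {"x": -100,"y": 0,"z": -90,"rx": 0,"ry": 0,"rz": 0,"fingers": 1}
    - {"x": -100,"y": 0,"z": -90,"rx": 0,"ry": 0,"rz": 0,"fingers": 1}
    - {"x": -100,"y": 0,"z": -90,"rx": 0,"ry": 0,"rz": 0,"fingers": 1}
    - {"x": -100,"y": 0,"z": -90,"rx": 0,"ry": 0,"rz": 0,"fingers": 1}

```text
time_s: 22.25
tool_pos: [0.452, -0.3119, 0.3332]
tool_rot: [-180.0, -30.0, -23.2]
force: [-0.4, -0.9, 0.2]
grip_width: 0.0001
grasp_force: 0.0
```

```bash
python3 - <<'E'
from h import *
o=sensors.get_obs();print(tos(o['tool_pos']),o['force'],np.round(o['joint_velocities'],2))
K={n:vision.read_camera(n) for n in ("scene","side")}
f=lambda n:cv2.resize(K[n]["image"][:,:,::-1],(400,300),interpolation=3)
g=lambda n,x0,y0,x1,y1:cv2.resize(K[n]["image"][y0:y1,x0:x1,::-1],(400,300),interpolation=2)
cv2.imwrite("pics/z6.png",np.vstack([np.hstack([f("scene"),f("side")]),np.hstack([g("scene",210,150,410,300),g("side",225,130,425,280)])]))
E
```

```text
[-123.1  -34.6  333.2] [-0.39856605 -0.88662835  0.176453  ] [ 0.01  0.33  0.15 -0.12  0.    0.12 -0.05]
```

View pics/z6.png

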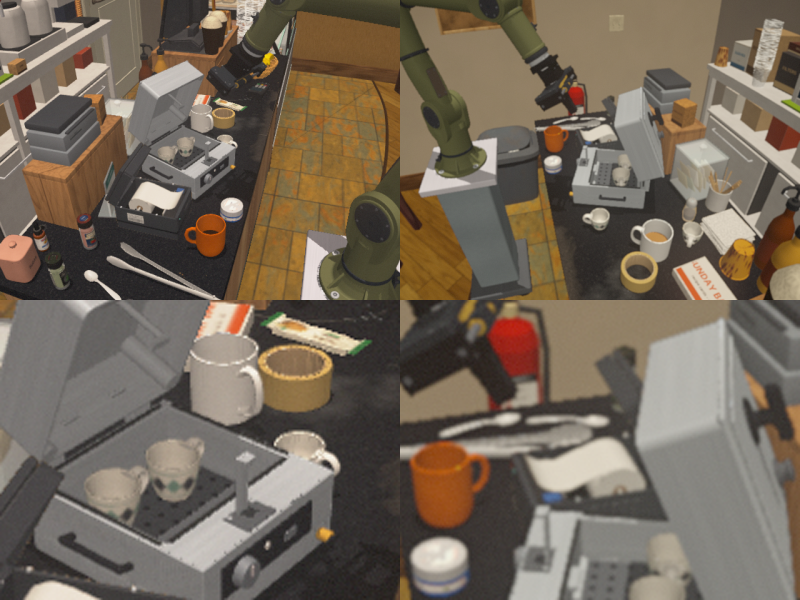

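The view shows the lid standing nearly upright, the catch upright on the sill at (243,480), both cups in place, and the gripper clear of everything. Handing in.

```bash
python3 -c "
from cell import workorder;print(workorder.sign_off())"
```

```text
the job is handed in; nothing more can be done
None
```

The steamer is open and the job is handed in at about 22 s of the 72 s: the lid stands nearly upright by itself, the catch is forward again, the cups, tin and mug look undisturbed and the arm is clear; the sign-off gave no verdict.

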